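# Gauge a mount block and show it to the inspection camera

## Robot

A 6-joint arm with a two-finger parallel gripper is mounted at the origin on a cart in front of the work surface, level with it; the furniture and walls round the work are solid. World frame = base frame: x ahead of the robot, y to its left, z up, the work surface at z = 0. Lengths are in m, angles in rad, forces in N, time in s.
With the tool pointing down it reaches from about 0.425 to 0.925 m from the base axis. Payload 12.5 kg.
Tool frame: the origin (TCP) lies midway between the tips of the shut fingers; the grasp point (between the pads) lies 19 mm behind it (arm.pinch_z is the distance from the TCP to the grasp point, in m); z points along the fingers, y is the line along which they close (so a half turn about z gives the same grasp; the last joint's range is limited). The gripper opens to 85 mm and grips with 20 to 120 N. Pads are 22 mm wide; open, the fingers measure 114 mm over their backs; the gripper's body (76 mm by 85 mm) begins 54 mm behind the grasp point. The pads swing forward as they close: fully open they stand 13 mm farther back than shut.
Start: joints at [1.228, 0.491, 1.559, -0, 1.092, -0.106], TCP at [0.147, 0.608, 0.231] pointing down, gripper open.
Joint ranges: [-3.1, 3.1], [-0.84, 2.19], [0.05, 2.79], [-1.13, 4.28], [0.06, 2.93], [-2.69, 2.69]. Speed limits (rad/s): [2.22, 2.22, 2.79, 3.14, 3.14, 3.14].

## Interface

Orientations are given as a rotation vector (axis times angle).
In Python, from workcell import arm gives the robot as it stands.
- The arm moves only by the shell command python3 -m crank 'ROWS'. ROWS is JSON, a list that holds one entry, the list of rows, each a list of 7 numbers: the shift along the tool's x, y, z as a fraction of full scale, then the turn, a rotation vector about the tool's x, y, z as a fraction of full scale, then the gripper's target within -1 to 1 (fully open at 1, half-way at 0, shut at -1). A call has 1 to 20 rows; each row shifts and turns the commanded pose from where the row before left it, along the tool's axes as they then stand; what a row does not reach is not made up. Full scale, the value 1, is 100 mm for a shift and 45 degrees for a turn. A row lasts 1/10 s, in which the tool goes at most 50 mm and 8.59 degrees, less where a joint would pass 70% of its speed; a pose out of reach is approached as far as the arm can. A call with a number of a shift or a turn outside -1 to 1 is refused whole. A call with a gripper value outside its range is refused whole. The fingers move at their own pace and stop on an object; the grip force is fixed at half the most. Time passes only in rows, so rows that do not move let the fingers close. It gives the time, the measured TCP pose, the force, the opening and the grip force at its end, in the units of the state.
- arm.get_obs(): the state, without advancing time (a new reading comes with each control period).
- arm.get_image(name): name is "scene" or "top"; returns a dict with "frame" (420x560x3 uint8, blue, green, red), "camera_matrix" (3x3 intrinsics, pixels), "D" ([k1, k2, p1, p2, k3] as OpenCV has them; the pictures are not rectified), "world_from_camera" (4x4, takes a point from camera to world coordinates). Camera axes: x right, y down, z forward; pixel columns grow to the right and rows downward; lengths in m; the calibration is good to about 2 mm. A picture is of the moment at which its call begins. There is no depth.
- arm.hand_in(): hands the job in; it is judged then, once.
The state is a dict: "time_s": time; "joint_pos": joint angles; "joint_velocities": joint speeds; "joint_torque": joint torques, N m; "position": TCP position; "orientation": TCP orientation; "wrist_force": force on the tool from outside, world axes, zero at the start; "moment": the same for the moment, N m; "opening": opening from 0.0 (shut) to 1.0 (fully open); "grasp_force": force on a finger pad.
Only numpy, scipy, OpenCV 4.12 (cv2) and the standard library are available. Lean on these libraries where they do the work, as an engineer would, in place of code of your own. Each camera call takes 0.05 s, during which the arm holds its last target. There are 200 camera calls.

## Task

Put the green gauge pin into the hole on top of the aluminium block, all the way home, while the block sits in its black nest. Then lift the block out with the pin still in it and hold it in the air in front of the inspection camera: blue face towards the lens and square to it (the camera looks down at a slant, so lean the block to match), the middle of the blue face on the lens axis 100 mm from the lens, pin on the upper side. Finish while still holding it there, still; leave the red pin in its stand, do not touch the camera, and do not shift the other things lying about.

Things in the scene. Friction and masses are not known exactly. Their poses are not given: they have to be found in the camera images.
- block: Loose aluminium block, 40 (its x) x 36 (its y) x 45 mm high (its z), 0.12 to 0.24 kg. Origin at the centre of its underside, z up. Its +x face is blue with a white dot in the middle; the other sides are bare metal. Grip it across its 36 mm width (its y). It starts upright in the nest, so its underside is 8 mm above the bench and its top 53 mm.
- block_face (a point): Centre of the block's blue +x face (20 mm along x, 22.5 mm above the underside).
- block_bore (a point): Centre of the mouth of the blind vertical hole in the middle of the block's top, 45 mm above its underside: 9.5 mm diameter, 34 mm deep, with a 2 mm chamfer.
- nest: Fixed black nest, 58 x 61 mm, walls 16 mm high above the bench and 7 mm thick, inner floor 8 mm above the bench, about 2 mm play round the block; small tabs with screws, up to 14 mm high, reach out to 51 mm along its +-y. Origin under its centre on the bench; its axes are parallel to the block's at the start.
- go_pin: Loose gauge pin with a green grip, about 40 g. Origin at the centre of its foot, z up along the pin. Steel shank 8 mm diameter and 32 mm long (3 mm tapered tip), then a green round grip 14 mm diameter from 32 to 58 mm above the foot. Fully home, the grip's lower edge (shoulder) rests on the block's top. Starts upright in one of the two holes of the stand, its foot 8 mm above the bench and its shoulder on the stand's top.
- go_pin_shoulder (a point): On the green pin's axis, at the underside of the grip, 32 mm above the foot.
- nogo_pin: The same pin with a red grip, in the other hole of the stand. Stays there.
- pin_stand: Fixed wooden stand, 44 (x) x 100 (y) x 40 mm high on a 56 x 112 x 6 mm foot, with two vertical blind holes 9.5 mm wide, 34 mm deep, at 27 mm either side of its centre along its y. Origin under its centre on the bench.
- camera_stand: Fixed stand of the inspection camera: round base 72 mm diameter, 13 mm post, about 290 mm high with the camera. Origin under the post on the bench.
- camera: Small grey camera head 34 mm square with a black lens, on top of the stand, fixed. Origin on the post's axis 270 mm above the bench. Its +x is the viewing direction of the lens, slanting 0.40 rad (23 degrees) down; its y is level, its z is the upward side of the picture.
- lens (a point): Centre of the front of the lens, 50 mm from the camera's origin along its x.
- focus (a point): The point in the air on the lens axis, 100 mm in front of the lens, where the middle of the blue face belongs (about 212 mm above the bench).
- tape: Bystander: roll of tape, 90 mm across, 19 mm high.
- hex_key: Bystander: black hex key, 34 x 89 x 8 mm.
- adapter: Bystander: white metal plate with holes, 62 x 62 x 10 mm.
- orange_knob: Bystander: orange knob with a threaded stud, 26 mm across, 32 mm high.
- screw: Bystander: small black screw standing on its head, 10 mm across, 30 mm high.
- tin: Bystander: round white tin, 46 mm across, 19 mm high.

How it is judged:
By the outcome, as a careful person would: the job done as asked, in the order asked, and still so for the second after the job is handed in, while the arm keeps its last pose, push and grip.
It also fails if it takes over 54 s, if anything falls off the work surface, if the arm or the gripper's body presses on something with over 40 N, if the wrist force passes 120 N, or if a joint passes its speed limit or range.

## Working session

There is one attempt and no reset: what is moved stays moved. The work goes in short steps, Python scripts to look and compute and a shell command to move; the robot and the scene stay as the last step left them, time stands still between calls to the robot, and variables do not carry over. Pictures are saved under pics/ and viewed, at most 10 in all, crops included, and the job is handed in when it is done.

```bash
mkdir -p pics; ls
cat > h.py <<'E'
import numpy as np, cv2
from workcell import arm
from scipy.spatial.transform import Rotation as R
def ray(im,uv):
    uv=np.array(uv,float).reshape(-1,1,2)
    n=cv2.undistortPoints(uv,im["camera_matrix"],np.array(im["D"],float)).reshape(-1,2)
    T=np.array(im["world_from_camera"]); d=np.c_[n,np.ones(len(n))]@T[:3,:3].T
    return T[:3,3],d
def onz(im,uv,z):
    o,d=ray(im,uv); return o+d*((z-o[2])/d[:,2])[:,None]
def proj(im,P):
    T=np.linalg.inv(np.array(im["world_from_camera"]))
    return cv2.projectPoints(np.array(P,float).reshape(-1,1,3),cv2.Rodrigues(T[:3,:3])[0],T[:3,3],im["camera_matrix"],np.array(im["D"],float))[0].reshape(-1,2)
E
python3 - <<'E'
from h import *
for n in("scene","top"):
    im=arm.get_image(n); im={k:np.array(v) for k,v in im.items()}
    cv2.imwrite(f"pics/{n}0.png",im["frame"]); np.savez(f"{n}0.npz",**im)
    print(n,im["camera_matrix"].round(1).tolist(),im["world_from_camera"].round(3).tolist())
o=arm.get_obs(); print(o, arm.pinch_z)
E
```

```text
pics
scene [[547.0, 0.0, 285.9], [0.0, 547.0, 212.5], [0.0, 0.0, 1.0]] [[0.826, -0.315, 0.468, -0.354], [-0.564, -0.436, 0.701, -1.154], [-0.017, -0.843, -0.538, 1.1], [0.0, 0.0, 0.0, 1.0]]
top [[402.7, 0.0, 276.6], [0.0, 402.7, 213.5], [0.0, 0.0, 1.0]] [[-0.009, -0.999, 0.045, 0.394], [-1.0, 0.008, -0.016, 0.084], [0.015, -0.045, -0.999, 1.497], [0.0, 0.0, 0.0, 1.0]]
{'time_s': 0.1, 'joint_pos': array([ 1.22840410e+00,  4.91481486e-01,  1.55935808e+00, -8.40431482e-06,
        1.09169900e+00, -1.05591157e-01]), 'joint_velocities': array([ 0.00049853, -0.00186157, -0.00034898, -0.00039206,  0.00060371,
       -0.0008485 ]), 'joint_torque': array([ 3.18596074e-03, -6.19449663e+01, -2.62032241e+01, -1.06510490e-04,
        2.86716269e-03, -2.94573556e-05]), 'position': array([0.14653356, 0.60739005, 0.23080771]), 'orientation': array([-3.71067730e-01, -3.11939683e+00,  1.45123015e-03]), 'wrist_force': array([-0.10252697, -0.32096918, -0.43901659]), 'moment': array([-0.00084737,  0.03493433, -0.02789764]), 'grasp_force': 0.0, 'opening': 1.000128311138308} 0.0187
```

View pics/scene0.png

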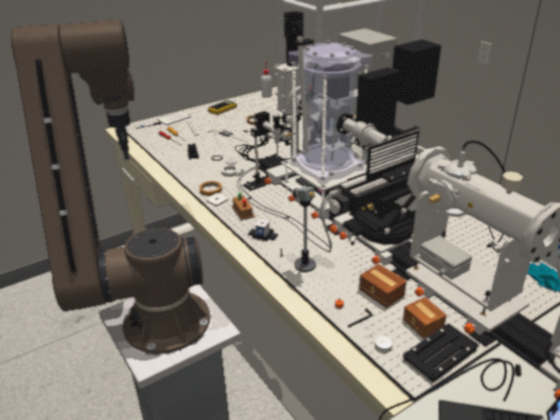

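View pics/top0.png

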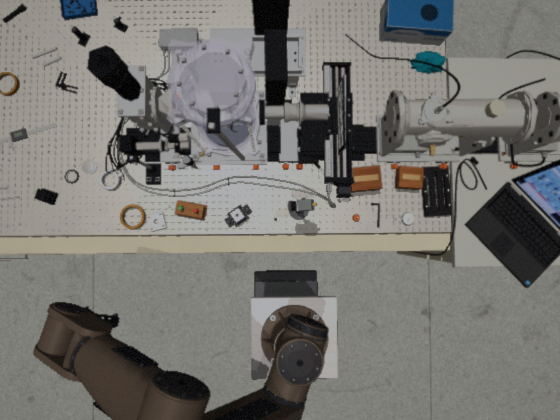

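The top view shows the stand near (191,210), the nest and block near (238,215) and the inspection camera near (300,207). In the scene view they are at (243,207), (262,230) and (305,230). I'll enlarge both.

Run:
```python
from h import *
a=cv2.imread("pics/scene0.png")[170:280,190:330]; b=cv2.imread("pics/top0.png")[185:240,120:330]
a=cv2.resize(a,None,fx=5.4,fy=5.4,interpolation=cv2.INTER_CUBIC)
b=cv2.resize(b,None,fx=3.8,fy=3.8,interpolation=cv2.INTER_CUBIC)
cv2.imwrite("pics/a.png",a);cv2.imwrite("pics/b.png",b)
```

```text
(no output)
```

View pics/a.png

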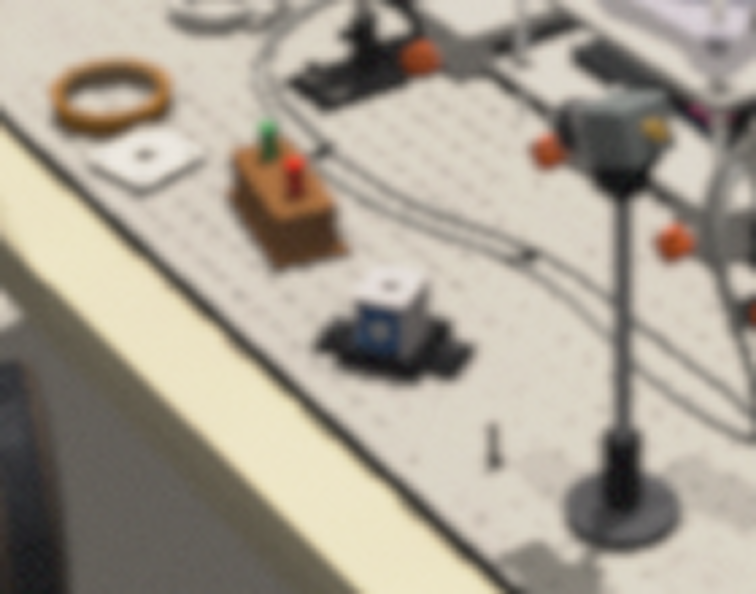

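View pics/b.png

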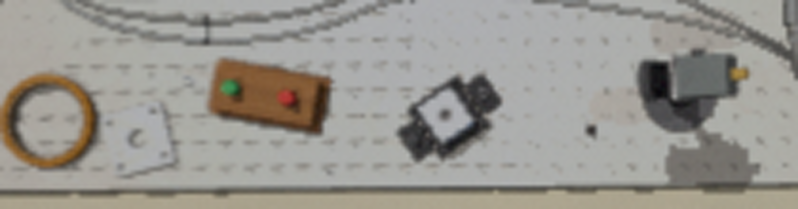

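The enlarged crops show:
- **Stand:** the green pin is at the stand's left end, at crop b (231,88), and the red one is at (288,98).
- **Block:** its top is at crop b (446,113), the blue face points to −x,−y, and the nest tabs run along the diagonal.
- **Inspection camera:** it looks left, towards +y, with a yellow plug at the back.

Next I'll measure these.

```bash
cat >> h.py <<'E'
def tri(imA,a,imB,b):
    o1,d1=ray(imA,a);o2,d2=ray(imB,b);d1=d1[0]/np.linalg.norm(d1[0]);d2=d2[0]/np.linalg.norm(d2[0])
    s=np.linalg.lstsq(np.c_[d1,-d2],o2-o1,rcond=None)[0];p=o1+s[0]*d1;q=o2+s[1]*d2
    return (p+q)/2,np.linalg.norm(p-q)
def cen(w,off):
    yy,xx=np.mgrid[:w.shape[0],:w.shape[1]]; s=w.sum()
    return np.array([(xx*w).sum()/s+off[0],(yy*w).sum()/s+off[1]]),s
def wcen(im,box,f):   # soft-weight centroid
    x0,y0,x1,y1=box; c=im["frame"][y0:y1,x0:x1].astype(float); return cen(np.clip(f(c[...,0],c[...,1],c[...,2]),0,None),(x0,y0))
green=lambda b,g,r:g-np.maximum(b,r)-12
red=lambda b,g,r:r-2.2*np.maximum(b,g)+10
blue=lambda b,g,r:b-1.25*r-8
yel=lambda b,g,r:np.minimum(g,r)-b-55
E
python3 - <<'E'
from h import *
S=dict(np.load("scene0.npz"));T=dict(np.load("top0.npz"))
for n,f,bs,bt in (("green",green,(230,185,250,205),(170,198,190,220)),("red",red,(236,194,254,212),(186,200,206,222)),("yel",yel,(300,185,320,200),(306,196,325,212))):
    a,sa=wcen(S,bs,f);b,sb=wcen(T,bt,f);print(n,a.round(2),sa,b.round(2),sb,*[np.round(v,4) for v in tri(S,a,T,b)], onz(T,b,.05).round(4))
a,s=wcen(S,(250,218,275,242),blue);print("blue",a,s)
# block top quad in top view, subpixel
def quad(im,box,th,z,tag):
    x0,y0,x1,y1=box;k=8
    g=cv2.cvtColor(im["frame"][y0:y1,x0:x1],cv2.COLOR_BGR2GRAY);print(g)
    g=cv2.resize(g,None,fx=k,fy=k,interpolation=cv2.INTER_CUBIC)
    m=(g>th).astype(np.uint8)
    cs,_=cv2.findContours(m,cv2.RETR_EXTERNAL,cv2.CHAIN_APPROX_NONE)
    for c in cs:
        if cv2.contourArea(c)<20*k*k: continue
        px=(c.reshape(-1,2)+.5)/k-.5+[x0,y0]
        w=onz(im,px,z)[:,:2]; r=cv2.minAreaRect((w*1000).astype(np.float32));print(tag,r)
quad(T,(226,203,250,227),150,.053,"top")
E
```

```text
green [239.09 193.44] 225.0 [180.09 207.55] 489.0 [0.4805 0.405  0.0651] 0.0048 [[0.4834 0.4072 0.05  ]]
red [243.99 201.25] 543.9999999999999 [195.27 210.39] 568.9999999999999 [0.4701 0.3518 0.061 ] 0.005 [[0.4728 0.3526 0.05  ]]
 ** On entry to DLASCL parameter number  4 had an illegal value
 ** On entry to DLASCL parameter number  4 had an illegal value
 ** On entry to DLASCL parameter number  4 had an illegal value
 ** On entry to DLASCL parameter number  4 had an illegal value
 ** On entry to DLASCL parameter number  5 had an illegal value
 ** On entry to DLASCL parameter number  4 had an illegal valueh.py:20: RuntimeWarning: invalid value encountered in scalar divide
  return np.array([(xx*w).sum()/s+off[0],(yy*w).sum()/s+off[1]]),s
Traceback (most recent call last):
  File "h.py", line 16, in tri
    s=np.linalg.lstsq(np.c_[d1,-d2],o2-o1,rcond=None)[0];p=o1+s[0]*d1;q=o2+s[1]*d2
      ~~~~~~~~~~~~~~~^^^^^^^^^^^^^^^^^^^^^^^^^^^^^^^^
numpy.linalg.LinAlgError: SVD did not converge in Linear Least Squares
```

```bash
cat > m.py <<'E'
from h import *
S=dict(np.load("scene0.npz"));T=dict(np.load("top0.npz"))
def quad(im,box,th,z,tag,inv=False,amin=20):
    x0,y0,x1,y1=box;k=8
    g=cv2.cvtColor(im["frame"][y0:y1,x0:x1],cv2.COLOR_BGR2GRAY)
    g=cv2.resize(g,None,fx=k,fy=k,interpolation=cv2.INTER_CUBIC)
    m=((g<th) if inv else (g>th)).astype(np.uint8)
    cs,_=cv2.findContours(m,cv2.RETR_EXTERNAL,cv2.CHAIN_APPROX_NONE)
    for c in cs:
        if cv2.contourArea(c)<amin*k*k: continue
        px=(c.reshape(-1,2)+.5)/k-.5+[x0,y0]
        w=onz(im,px,z)[:,:2]; r=cv2.minAreaRect((w*1000).astype(np.float32));print(tag,np.round(np.r_[r[0],r[1],r[2]],1),"px",px.mean(0).round(2))
for th in (110,130,150):
    quad(T,(222,200,254,230),th,.053,f"T block {th}")
    quad(S,(250,215,275,228),th+10,.053,f"S block {th}",amin=10)
for th in (70,90): quad(T,(222,200,254,230),th,.016,f"T nest {th}",True)
for th in (60,80): quad(T,(284,190,310,222),th,.02,f"T base {th}",True)
for th in (60,80): quad(S,(290,250,320,275),th,.01,f"S base {th}",True)
for n,im,b in(("Tcam",T,(284,195,320,216)),("Scam",S,(290,180,318,212))):
    c=im["frame"][b[1]:b[3],b[0]:b[2]]; cv2.imwrite(f"pics/{n}.png",cv2.resize(c,None,fx=18,fy=18,interpolation=cv2.INTER_CUBIC))
c=[cv2.resize(im["frame"][b[1]:b[3],b[0]:b[2]],None,fx=11,fy=11,interpolation=cv2.INTER_CUBIC) for im,b in((T,(284,190,320,216)),(S,(288,182,318,208)))]
cv2.imwrite("pics/cam.png",np.hstack(c));
E
python3 m.py
```

```text
T block 110 [456.7 200.9 114.6 107.3  89.5] px [237.5 214.5]
S block 110 [458.1 214.7  81.3  90.   54.2] px [262.42 221.2 ]
T block 130 [456.7 200.9 114.6 107.3  89.5] px [237.5 214.5]
S block 130 [458.2 214.6  81.3  89.9  54.2] px [262.51 221.16]
T block 150 [456.7 200.9 114.6 107.3  89.5] px [237.64 214.62]
S block 150 [458.3 214.6  81.3  89.7  54.2] px [262.61 221.13]
T nest 70 [454.3 201.7  56.6  97.1  34.6] px [238.08 216.45]
T nest 90 [454.6 202.1  60.4 100.5  32.5] px [238.08 215.57]
T base 60 [473.7 -10.7  75.9  37.9  43.2] px [295.97 209.29]
T base 80 [473.1 -11.1  78.1  51.5  56.5] px [297.05 209.95]
S base 60 [486.6   1.8  78.6  24.   54.3] px [304.51 258.26]
S base 80 [474.7  -2.9 113.3  47.6  63.2] px [304.57 262.81]
```

View pics/cam.png

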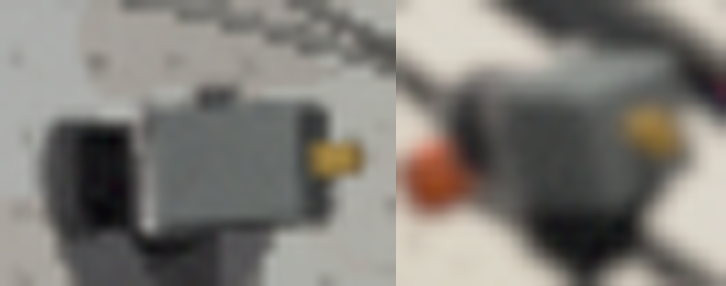

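In the enlarged view (top view left, scene view right), the lens is at (92,175) with its front near x=47, and the yellow plug is at (335,158). In the scene half, the lens is at about (75,135) and the plug at (253,130).

```bash
cat > m2.py <<'E'
from h import *
S=dict(np.load("scene0.npz"));T=dict(np.load("top0.npz"))
def gray(im,box,k=8):
    x0,y0,x1,y1=box
    g=cv2.cvtColor(im["frame"][y0:y1,x0:x1],cv2.COLOR_BGR2GRAY)
    return cv2.resize(g,None,fx=k,fy=k,interpolation=cv2.INTER_CUBIC)
def comp(m,seed,box,k=8):
    x0,y0=box[:2]; n,l,st,c=cv2.connectedComponentsWithStats(m.astype(np.uint8))
    i=l[int((seed[1]-y0+.5)*k),int((seed[0]-x0+.5)*k)]
    cs,_=cv2.findContours((l==i).astype(np.uint8),cv2.RETR_EXTERNAL,cv2.CHAIN_APPROX_NONE)
    return (max(cs,key=cv2.contourArea).reshape(-1,2)+.5)/k-.5+[x0,y0]
def rect(im,px,z):
    r=cv2.minAreaRect((onz(im,px,z)[:,:2]*1000).astype(np.float32)); return np.round(np.r_[r[0],r[1],r[2]],1)
b=(222,200,254,230);g=gray(T,b)
for th in (120,140,160): print("T blocktop",th,rect(T,comp(g>th,(235,213),b),.053))
for th in (70,90,110): print("T nest",th,rect(T,comp(g<th,(244,209),b),.016))
hsv=cv2.cvtColor(cv2.resize(T["frame"][195:225,170:212],None,fx=8,fy=8,interpolation=cv2.INTER_CUBIC),cv2.COLOR_BGR2HSV)
print("T stand",rect(T,comp((hsv[...,1]>110),(188,210),(170,195)),.03))
for n,im,bb,z in(("T",T,(234,212,241,218),.053),("S",S,(258,219,267,226),.053)):
    print(n,"bore",wcen(im,bb,lambda b,g,r:150-g)[0].round(2), np.round(im["frame"][bb[1]:bb[3],bb[0]:bb[2],1],0).tolist())
    p=wcen(im,bb,lambda b,g,r:150-g)[0]; print(onz(im,p,z).round(4))
for n,im,bx,f in(("Tg",T,(170,198,190,220),green),("Sg",S,(230,185,250,205),green),("Tr",T,(186,200,206,222),red),("Sr",S,(236,194,254,212),red)):
    print(n,onz(im,wcen(im,bx,f)[0],.055).round(4))
for n,im,bb in(("T",T,(310,200,320,208)),("S",S,(306,190,314,198))):
    c=wcen(im,bb,lambda b,g,r:np.minimum(g,r)-b-35);print("plug",n,c, onz(im,c[0],.285).round(4))
q=lambda p,x0,y0:(np.array(p)+.5)/11-.5+[x0,y0]
fx=onz(T,q((47,175),284,190),.2505);print("lensfront T",fx.round(4))
lx=q((462-396,130),288,182);print("lens S",onz(S,lx,.2505).round(4))
for row in (225,235,245): 
    x=np.arange(294,316); pr=150-S["frame"][row,x].mean(1); pr=np.clip(pr-40,0,None); u=(pr*x).sum()/pr.sum(); print("post S",row,u)
print("proj base/camorigin guess",proj(S,[[.475,-.012,0],[.475,-.012,.1],[.475,-.012,.27]]).round(1),proj(T,[[.475,-.012,0],[.475,-.012,.27]]).round(1))
E
python3 m2.py
```

```text
T blocktop 120 [456.  203.5  41.4  37.6  33.3]
T blocktop 140 [455.9 203.5  39.5  35.6  33.3]
T blocktop 160 [455.9 203.5  37.3  33.5  33.3]
T nest 70 [454.3 201.7  56.6  97.1  34.6]
T nest 90 [454.6 202.1  60.4 100.5  32.5]
T nest 110 [454.2 201.9  64.  102.9  31. ]
T stand [476.6 373.9 108.3  52.3  79.2]
T bore [236.69 214.72] [[174, 173, 172, 172, 173, 173, 167], [174, 171, 154, 150, 162, 171, 174], [172, 152, 104, 89, 128, 169, 173], [171, 141, 94, 91, 130, 169, 173], [171, 157, 130, 128, 154, 171, 175], [173, 173, 170, 170, 174, 174, 174]]
[[0.4558 0.2037 0.053 ]]
S bore [266. 225.] [[214, 215, 215, 214, 214, 217, 216, 217, 214], [216, 221, 220, 219, 217, 220, 220, 221, 218], [218, 221, 217, 211, 208, 213, 218, 221, 221], [220, 218, 204, 183, 180, 193, 211, 220, 218], [220, 217, 205, 185, 178, 192, 211, 215, 208], [213, 215, 213, 208, 208, 212, 215, 209, 180], [174, 187, 194, 202, 204, 208, 203, 183, 146]]
[[0.4555 0.1848 0.053 ]]
Tg [[0.4831 0.4061 0.055 ]]
Sg [[0.4866 0.4216 0.055 ]]
Tr [[0.4725 0.3517 0.055 ]]
Sr [[0.4727 0.3619 0.055 ]]
plug T (array([313.96153846, 203.93406593]), np.float64(182.0)) [[ 0.4766 -0.049   0.285 ]]
plug S (array([310.93137255, 193.43137255]), np.float64(102.0)) [[ 0.4722 -0.0489  0.285 ]]
lensfront T [[0.4749 0.0286 0.2505]]
lens S [[0.4645 0.0293 0.2505]]
post S 225 304.5614035087719
post S 235 305.0
post S 245 304.9814814814815
proj base/camorigin guess [[304.2 263.9]
 [304.2 238.8]
 [304.3 192.4]] [[295.8 209.7]
 [301.4 204.9]]
```

```bash
cat >> h.py <<'E'
def toolR(ydeg):   # tool pointing down, closing line at ydeg
    a=np.deg2rad(ydeg); y=np.array([np.cos(a),np.sin(a),0]); z=np.array([0,0,-1.]); return np.c_[np.cross(y,z),y,z]
def plan(p,Rt):    # turn first, then shift, in tool axes, full-scale units
    o=arm.get_obs(); R0=R.from_rotvec(o["orientation"]).as_matrix()
    t=R.from_matrix(R0.T@Rt).as_rotvec()/np.deg2rad(45); s=Rt.T@(np.array(p)-o["position"])/.1
    print("t",round(o["time_s"],2),"pos",o["position"].round(4),"turn",t.round(3),"n",np.ceil(np.linalg.norm(t)/.19),"shift",s.round(4),"n",np.ceil(np.linalg.norm(s)/.5),"f",o["wrist_force"].round(1),"open",round(o["opening"],3),"q",o["joint_pos"].round(2))
def snap(tag):
    out=[]
    for n in("scene","top"):
        im={k:np.array(v) for k,v in arm.get_image(n).items()}; np.savez(f"{n}{tag}.npz",**im); out.append(im)
    return out
E
python3 -m crank '[[[0,0,0,0,0,0.176,1],[0,0,0,0,0,0.176,1],[0,0,0,0,0,0.176,1],[0,0,0,0,0,0.176,1],[0,0,0,0,0,0.176,1],[0,0,0,0,0,0.176,1],[0,0,0,0,0,0.176,1],[0,0,0,0,0,0.176,1],[0,0,0,0,0,0.176,1],[0,0,0,0,0,0.176,1],[0,0,0,0,0,0.176,1],[-0.17,0.46,0.11,0,0,0,1],[-0.17,0.46,0.11,0,0,0,1],[-0.17,0.46,0.11,0,0,0,1],[-0.17,0.46,0.11,0,0,0,1],[-0.17,0.46,0.11,0,0,0,1],[-0.17,0.46,0.11,0,0,0,1],[-0.17,0.46,0.11,0,0,0,1],[-0.17,0.46,0.11,0,0,0,1]]]'
python3 - <<'E'
from h import *
plan([.483,.406,.14],toolR(-10.8))
S,T=snap(1)
a=cv2.resize(S["frame"][120:240,170:310],None,fx=5,fy=5,interpolation=cv2.INTER_CUBIC)
b=cv2.resize(T["frame"][170:250,135:235],None,fx=5,fy=5,interpolation=cv2.INTER_CUBIC)
cv2.imwrite("pics/c.png",cv2.resize(np.hstack([a[:400],b[:400,:500]]),None,fx=.66,fy=.66))
E
```

```text
time_s: 2.0
position: [0.4827, 0.4054, 0.1431]
orientation: [-2.419, -2.005, 0.001]
wrist_force: [0.1, 1.0, -0.3]
opening: 1.003
grasp_force: 0.0
t 2.0 pos [0.4827 0.4054 0.1431] turn [-0.     0.     0.002] n 1.0 shift [0.0067 0.0013 0.031 ] n 1.0 f [ 0.1  1.  -0.3] open 1.003 q [0.59 0.59 1.63 0.   0.91 0.78]
```

View pics/c.png

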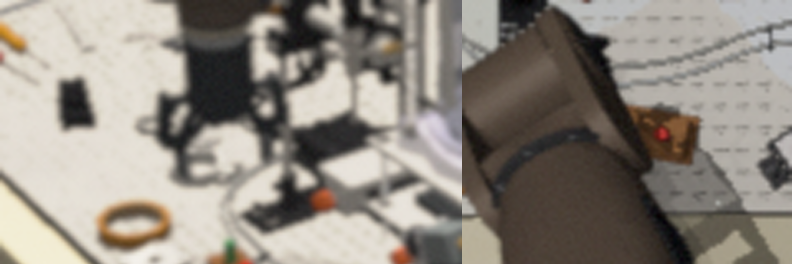

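The gripper hides the pin from the top camera. In the scene half, the fingertips are at about (180,180) and (275,160), and the green pin is below them at (230,247).

Run:
```python
from h import *
S=dict(np.load("scene1.npz"))
y=toolR(-10.8)[:,1]; c=np.array([.4827,.4054,.156])
print(proj(S,[c,c+.0425*y,c-.0425*y,c+.057*y,c-.057*y]).round(1), "tips seen",np.array([180,180])/3.3+[170,120],np.array([275,160])/3.3+[170,120])
print("pin pred",proj(S,[[.483,.406,.053],[.4727,.352,.053],[.4558,.2037,.053],[.483,.406,.066]]).round(1))
a,s=wcen(S,(230,185,250,205),green);print(a)
b=S["frame"][160:200,215:265,1]
cv2.imwrite("pics/d.png",cv2.resize(S["frame"][150:205,205:270],None,fx=10,fy=10,interpolation=cv2.INTER_CUBIC))
```

```text
[[238.7 171.7]
 [249.6 169.4]
 [227.6 174.1]
 [253.3 168.6]
 [223.7 174.9]] tips seen [224.54545455 174.54545455] [253.33333333 168.48484848]
pin pred [[240.4 195.9]
 [245.4 202.9]
 [263.1 222.5]
 [240.2 192.9]]
[239.11038961 193.94155844]
```

View pics/d.png

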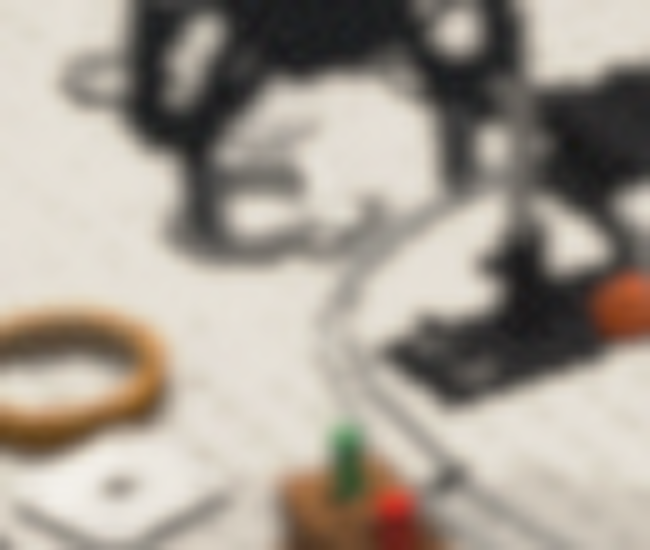

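```bash
python3 -m crank '[[[0.015,-0.015,0,0,0,0,-0.29],[0,0,0.24,0,0,0,-0.29],[0,0,0.24,0,0,0,-0.29],[0,0,0.24,0,0,0,-0.29],[0,0,0.2,0,0,0,-0.29],[0,0,0.05,0,0,0,-0.29],[0,0,0,0,0,0,-0.29]]]'
python3 - <<'E'
from h import *
plan([.4815,.4072,.044],toolR(-10.8))
S,T=snap(2)
cv2.imwrite("pics/e.png",cv2.resize(S["frame"][165:215,205:275],None,fx=10,fy=10,interpolation=cv2.INTER_CUBIC))
E
```

```text
time_s: 2.8
position: [0.4791, 0.4092, 0.0467]
orientation: [-2.417, -2.006, 0.001]
wrist_force: [0.4, -0.6, -0.0]
opening: 0.355
grasp_force: 0.0
t 2.8 pos [0.4791 0.4092 0.0467] turn [-0.001  0.001  0.004] n 1.0 shift [-0.0151  0.0276  0.0265] n 1.0 f [ 0.4 -0.6 -0. ] open 0.355 q [0.6  0.72 1.7  0.   0.73 0.79]
```

View pics/e.png

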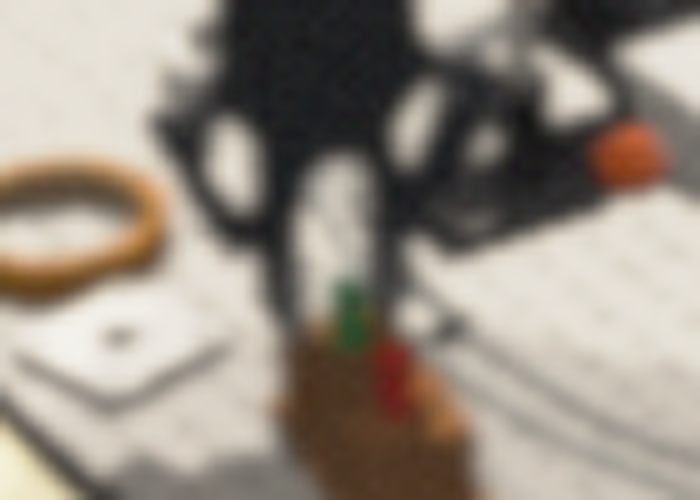

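In the scene crop, the gap between the fingers centres on x≈337 and the pin is at x≈352. The pin is about 5 mm further along tool y, which agrees with the top-view fix. I'll correct that and close.

```bash
python3 -m crank '[[[-0.019,0.045,0.027,0,0,0,-0.29],[0,0,0,0,0,0,-0.29]]]'
python3 -m crank '[[[0,0,0,0,0,0,-0.5],[0,0,0,0,0,0,-0.6],[0,0,0,0,0,0,-0.7],[0,0,0,0,0,0,-1],[0,0,0,0,0,0,-1],[0,0,0,0,0,0,-1]]]'
```

```text
time_s: 3.1
position: [0.4848, 0.4057, 0.0447]
orientation: [2.419, 2.005, 0.002]
wrist_force: [0.1, -0.7, 0.1]
opening: 0.355
grasp_force: 0.0
time_s: 3.7
position: [0.4824, 0.406, 0.0447]
orientation: [-2.418, -2.004, 0.004]
wrist_force: [-10.4, 1.9, 10.4]
opening: 0.126
grasp_force: 58.5
```

```bash
python3 -m crank '[[[0,-0.008,0,0,0,0,-1],[0,0,-0.1,0,0,0,-1],[0,0,-0.15,0,0,0,-1],[0,0,-0.15,0,0,0,-1],[0,0,-0.2,0,0,0,-1],[0,0,-0.3,0,0,0,-1],[0,0,0,0,0,0,-1]]]'
python3 - <<'E'
from h import *
plan([.4558,.2037,.125],toolR(-10.8))
E
```

```text
time_s: 4.4
position: [0.4853, 0.4069, 0.1394]
orientation: [2.418, 2.004, 0.013]
wrist_force: [0.8, 0.3, 0.2]
opening: 0.124
grasp_force: 58.7
t 4.4 pos [0.4853 0.4069 0.1394] turn [ 0.008 -0.007  0.002] n 1.0 shift [-2.0513  0.0906  0.1439] n 5.0 f [0.8 0.3 0.2] open 0.124 q [ 0.59  0.6   1.64 -0.    0.9   0.78]
```

```bash
python3 -m crank '[[[-0.4,0.02,0,0,0,0,-1],[-0.4,0.02,0,0,0,0,-1],[-0.4,0.02,0,0,0,0,-1],[-0.4,0.02,0,0,0,0,-1],[-0.3,0.02,0,0,0,0,-1],[-0.143,0.01,0.15,0,0,0,-1],[0,0,0.1,0,0,0,-1],[0,0,0.08,0,0,0,-1],[0,0,0,0,0,0,-1],[0,0,0,0,0,0,-1]]]'
python3 - <<'E'
from h import *
plan([.4558,.2037,.1],toolR(-10.8))
S,T=snap(3)
cv2.imwrite("pics/f.png",np.hstack([cv2.resize(S["frame"][195:245,240:280],None,fx=10,fy=10,interpolation=cv2.INTER_CUBIC),cv2.resize(T["frame"][195:245,220:260],None,fx=10,fy=10,interpolation=cv2.INTER_CUBIC)]))
E
```

```text
time_s: 5.4
position: [0.4564, 0.2039, 0.101]
orientation: [-2.418, -2.006, -0.0]
wrist_force: [0.2, 0.7, -0.9]
opening: 0.131
grasp_force: 58.7
t 5.4 pos [0.4564 0.2039 0.101 ] turn [ 0.    -0.     0.004] n 1.0 shift [-0.0031 -0.0058  0.0104] n 1.0 f [ 0.2  0.7 -0.9] open 0.131 q [0.29 0.5  1.99 0.   0.64 0.47]
```

View pics/f.png

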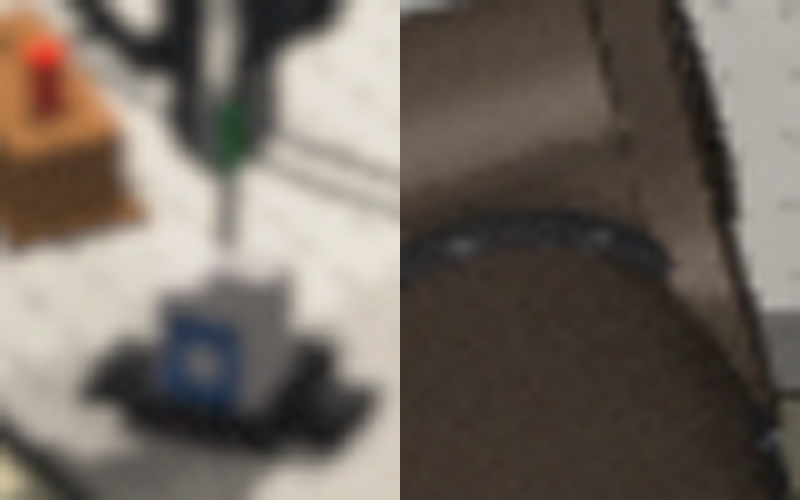

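The scene half shows the pin's shank at x≈228, directly above the bore at x≈225. I'll lower it slowly and watch the force.

```bash
python3 -m crank '[[[0,0,0.05,0,0,0,-1],[0,0,0.05,0,0,0,-1],[0,0,0.03,0,0,0,-1],[0,0,0.02,0,0,0,-1],[0,0,0,0,0,0,-1]]]'; python3 -m crank '[[[0,0,0.02,0,0,0,-1],[0,0,0.02,0,0,0,-1],[0,0,0.02,0,0,0,-1]]]'
```

```text
time_s: 6.0
position: [0.4561, 0.2031, 0.0857]
orientation: [-2.418, -2.005, 0.001]
wrist_force: [-0.9, 0.3, -1.1]
opening: 0.12
grasp_force: 58.8
time_s: 6.3
position: [0.4563, 0.2032, 0.08]
orientation: [-2.419, -2.005, -0.0]
wrist_force: [0.2, 0.6, 0.4]
opening: 0.126
grasp_force: 58.8
```

The foot is 10 mm below the block's top with no force on the wrist, so the pin is in the bore.

```bash
python3 -m crank '[[[0,0,0.04,0,0,0,-1],[0,0,0.05,0,0,0,-1],[0,0,0.05,0,0,0,-1],[0,0,0.04,0,0,0,-1],[0,0,0.02,0,0,0,-1],[0,0,0.01,0,0,0,-1],[0,0,0,0,0,0,-1]]]'; python3 -m crank '[[[0,0,0.01,0,0,0,-1],[0,0,0.01,0,0,0,-1],[0,0,0,0,0,0,-1]]]'
```

```text
time_s: 7.0
position: [0.4564, 0.2031, 0.0589]
orientation: [2.418, 2.005, 0.0]
wrist_force: [-0.6, 0.7, -1.1]
opening: 0.123
grasp_force: 58.7
time_s: 7.3
position: [0.4564, 0.2033, 0.0577]
orientation: [2.419, 2.005, 0.002]
wrist_force: [-4.3, 2.9, 9.6]
opening: 0.127
grasp_force: 60.1
```

```bash
python3 -m crank '[[[0,0,0.007,0,0,0,-1],[0,0,0,0,0,0,-1]]]'; python3 -m crank '[[[0,0,0,0,0,0,-0.2],[0,0,0,0,0,0,0.2],[0,0,0,0,0,0,0.4],[0,0,-0.2,0,0,0,0.6],[0,0,-0.4,0,0,0,0.6],[0,0,-0.3,0,0,0,0.6],[0,0,0,0,0,-0.17,0.6],[0,0,0,0,0,0,0.6]]]'
python3 - <<'E'
from h import *
plan([.456,.2036,.1],toolR(-56.7))
S,T=snap(4)
b=(262-10,195,262+10,232)
cv2.imwrite("pics/g.png",cv2.resize(S["frame"][185:245,235:290],None,fx=9,fy=9,interpolation=cv2.INTER_CUBIC))
E
```

```text
time_s: 7.5
position: [0.4563, 0.2035, 0.0575]
orientation: [2.418, 2.005, 0.002]
wrist_force: [-5.9, 3.3, 17.9]
opening: 0.129
grasp_force: 60.9
time_s: 8.3
position: [0.4565, 0.2031, 0.147]
orientation: [2.277, 2.164, 0.002]
wrist_force: [-0.5, 0.3, 0.3]
opening: 0.799
grasp_force: 0.0
t 8.3 pos [0.4565 0.2031 0.147 ] turn [ 0.002 -0.002  1.195] n 7.0 shift [-0.0019 -0.0068  0.4701] n 1.0 f [-0.5  0.3  0.3] open 0.799 q [0.29 0.43 1.96 0.   0.76 0.34]
```

View pics/g.png

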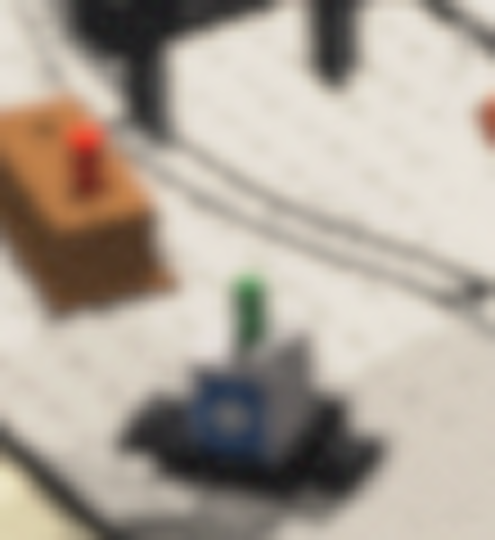

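The pin is home: its green grip sits directly on the block's top at about (248,345). Next I'll turn the tool to the block's y and go down.

```bash
python3 -m crank '[[[0,0,0,0,0,0.171,0.2],[0,0,0,0,0,0.171,0.2],[0,0,0,0,0,0.171,0.2],[0,0,0,0,0,0.171,0.2],[0,0,0,0,0,0.171,0.2],[0,0,0,0,0,0.171,0.2],[0,0,0,0,0,0.169,0.2],[0,0,0.3,0,0,0,0.2],[0,0,0.3,0,0,0,0.2],[0,0,0.2,0,0,0,0.2],[0,0,0.2,0,0,0,0.2],[0,0,0.17,0,0,0,0.2],[0,0,0,0,0,0,0.2],[0,0,0,0,0,0,0.2]]]'
python3 - <<'E'
from h import *
plan([.456,.2035,.0195],toolR(-56.7))
for i in range(3):
  arm.get_image("top"); plan([.456,.2035,.0195],toolR(-56.7))
E
```

```text
time_s: 9.8
position: [0.456, 0.2031, 0.029]
orientation: [-3.011, -0.895, 0.002]
wrist_force: [0.2, -0.1, 1.3]
opening: 0.602
grasp_force: 0.0
t 9.8 pos [0.456  0.2031 0.029 ] turn [-0.001  0.002 -0.005] n 1.0 shift [ 0.0022 -0.0039  0.0948] n 1.0 f [ 0.2 -0.1  1.3] open 0.602 q [0.29 0.63 2.04 0.   0.47 1.28]
t 9.85 pos [0.4563 0.2031 0.0295] turn [-0.     0.    -0.004] n 1.0 shift [-0.0005 -0.0047  0.1001] n 1.0 f [-0.2  0.4  0.2] open 0.601 q [0.29 0.63 2.04 0.   0.47 1.28]
t 9.9 pos [0.4565 0.2032 0.0299] turn [ 0.    -0.001 -0.004] n 1.0 shift [-0.0025 -0.005   0.1038] n 1.0 f [0.2 0.1 0.9] open 0.601 q [0.29 0.63 2.04 0.   0.47 1.28]
t 9.95 pos [0.4566 0.2033 0.03  ] turn [ 0.    -0.001 -0.003] n 1.0 shift [-0.0035 -0.0052  0.1053] n 1.0 f [-0.5 -0.2  0.1] open 0.601 q [0.29 0.63 2.04 0.   0.47 1.28]
```

```bash
python3 -m crank '[[[0,0,0.05,0,0,0,0.2],[0,0,0.05,0,0,0,0.1],[0,0,0,0,0,0,0],[0,0,0,0,0,0,-0.1],[0,0,0,0,0,0,-0.2],[0,0,0,0,0,0,-0.4],[0,0,0,0,0,0,-1],[0,0,0,0,0,0,-1]]]'
```

```text
time_s: 10.75
position: [0.456, 0.2034, 0.0195]
orientation: [-3.01, -0.897, 0.0]
wrist_force: [-2.8, 5.2, 3.0]
opening: 0.413
grasp_force: 59.5
```

The block is held. I've used all 10 pictures, so the rest is numbers only: first the inspection camera's axis, then the lift.

```bash
python3 -m crank '[[[0,0,-0.05,0,0,0,-1],[0,0,-0.15,0,0,0,-1],[0,0,-0.3,0,0,0,-1],[0,0,-0.4,0,0,0,-1],[0,0,-0.4,0,0,0,-1],[0,0,-0.3,0,0,0,-1],[0,0,0,0,0,0,-1]]]'
python3 - <<'E'
from h import *
np.set_printoptions(linewidth=220)
S=dict(np.load("scene0.npz"));T=dict(np.load("top0.npz"))
print("T cols 286.. rows 196..");print(T["frame"][196:214,286:319].mean(2).astype(int))
print("S cols 290.. rows 184..");print(S["frame"][184:212,290:317].mean(2).astype(int))
E
```

```text
time_s: 11.45
position: [0.4576, 0.2034, 0.1832]
orientation: [3.011, 0.897, 0.011]
wrist_force: [-0.1, 0.2, -2.2]
opening: 0.413
grasp_force: 60.8
T cols 286.. rows 196..
[[171 170 172 173 172 168 143 146 158 155 159 158 157 150 154 155 155 154 155 152 143 148 157 157 155 156 154 155 154 164 165 162 123]
 [173 171 172 172 173 170 160 158 158 158 157 157 159 158 158 152 137 132 134 134 151 155 156 158 158 158 159 167 168 170 170 169 165]
 [173 173 173 172 173 174 170 162 159 160 158 155 166 168 165 135  86  83  81 109 148 153 164 165 166 164 165 169 170 171 172 172 171]
 [173 171 173 170 170 169 169 171 171 169 154 132 141 143 129 115  78  80  85 107 118 112 114 118 120 108 110 143 167 170 172 170 171]
 [171 171 167 147 142 143 143 161 166 165 154 108 105 108 105 104 103 103 103 104 108 105 105 106 104  73  64  90 162 170 170 170 169]
 [164 165 131  84  71  65  59  67  73  82 118  92 100 104 102 101 103 105 104 104 106 108 107 108 101  66  56  82 162 169 168 170 162]
 [151 161 101  64  54  30  18  19  17  47 110  98 105 101 103 104 104 104 104 105 105 107 106 105 103  66  63  86 156 
[... 3935 characters left out ...]
  96  97  87  92 114 143 168 188]
 [208 209 208 204 205 208 209 210 207 199 184 158 120  84  48  40  67 103 133 152 138 108  81  86 103 128 156]
 [208 208 208 207 208 208 209 208 210 208 203 191 163 122  76  66 101 146 177 190 176 146 119 101  97 102 120]
 [207 209 207 207 208 208 206 206 208 209 209 204 185 148  97  82 115 163 194 202 196 182 165 145 118 104 103]
 [209 208 207 206 208 207 206 206 206 208 208 206 192 153 106  88 120 167 199 205 206 200 194 179 148 116 103]
 [207 207 207 207 209 208 209 206 208 208 207 204 192 155 108  89 121 169 198 206 208 208 203 191 158 121 106]
 [209 208 208 208 206 207 209 210 209 207 204 205 191 154 108  89 122 169 198 204 203 202 197 185 159 129 117]]
```

Run:
```python
from h import *
S=dict(np.load("scene0.npz"));T=dict(np.load("top0.npz"))
for n,p,z in(("barrel",(291,205.6),.254),("ring",(289,205.5),.252),("tip",(287.3,205.2),.2646),("body",(304,204.6),.287),("back",(312,204.5),.29),("plug",(314,204.0),.282)): print(n,onz(T,p,z)[0].round(4))
for u,v,z in((306.2,235,.11),(306.1,225,.15),(306.2,245,.07)): 
    o,d=ray(S,(u,v)); d=d[0]; s=(.475-o[0])/d[0]; print("post at x=.475",(o+s*d).round(4))
# base disc, S: width extremes at 1 cm height
for r in (258,260,262,264,266):
    print(r,S["frame"][r,288:322].mean(1).astype(int).tolist())
for r in (212,214,216,218,220): print(r,T["frame"][r,282:314].mean(1).astype(int).tolist())
plan([.456,.2035,.2],toolR(-56.7))
```

```text
barrel [0.4741 0.0189 0.254 ]
ring [0.4746 0.025  0.252 ]
tip [0.4748 0.0308 0.2646]
body [ 0.4747 -0.0186  0.287 ]
back [ 0.4746 -0.0425  0.29  ]
plug [ 0.4766 -0.0494  0.282 ]
post at x=.475 [ 0.475  -0.0225  0.1207]
post at x=.475 [ 0.475  -0.0217  0.1579]
post at x=.475 [ 0.475  -0.0227  0.0823]
258 [192, 194, 191, 192, 195, 194, 192, 185, 174, 155, 136, 119, 97, 68, 39, 25, 24, 19, 25, 36, 65, 99, 124, 137, 147, 163, 173, 180, 182, 181, 180, 182, 184, 184]
260 [201, 193, 188, 183, 186, 187, 171, 146, 118, 103, 96, 92, 79, 58, 34, 27, 22, 19, 24, 34, 53, 77, 94, 101, 105, 120, 144, 164, 178, 180, 173, 174, 179, 183]
262 [207, 204, 199, 196, 190, 176, 147, 115, 102, 96, 94, 91, 80, 61, 39, 26, 25, 21, 24, 34, 55, 76, 87, 90, 94, 96, 108, 136, 170, 183, 185, 182, 183, 182]
264 [209, 209, 208, 208, 201, 181, 146, 112, 98, 97, 94, 86, 73, 61, 51, 43, 38, 36, 40, 57, 74, 89, 94, 98, 101, 104, 103, 122, 158, 182, 190, 189, 187, 184]
266 [209, 204, 207, 208, 207, 193, 155, 111, 94, 96, 93, 83, 70, 64, 61, 64, 63, 70, 79, 88, 96, 98, 103, 101, 102, 97, 96, 121, 161, 189, 202, 206, 204, 2
[... 248 characters left out ...]
 57, 81, 86, 87, 110, 165, 171, 171, 171, 170, 168]
216 [164, 165, 164, 162, 154, 161, 163, 164, 157, 119, 86, 81, 80, 78, 78, 85, 86, 81, 60, 57, 51, 51, 61, 98, 153, 166, 171, 172, 170, 171, 169, 159]
218 [172, 172, 171, 172, 171, 171, 172, 173, 173, 171, 167, 143, 100, 88, 90, 82, 83, 86, 84, 87, 70, 79, 115, 160, 171, 172, 171, 172, 173, 172, 171, 171]
220 [172, 172, 171, 171, 171, 172, 172, 173, 172, 172, 171, 171, 172, 169, 167, 166, 164, 164, 165, 167, 163, 124, 111, 110, 119, 122, 120, 128, 165, 171, 169, 170]
t 11.45 pos [0.4576 0.2034 0.1832] turn [ 0.003 -0.008 -0.003] n 1.0 shift [-0.0128 -0.0102 -0.1684] n 1.0 f [-0.1  0.2 -2.2] open 0.413 q [ 0.29  0.38  1.92 -0.    0.84  1.28]
```

The base disc in the top view and the post in the scene view both put the post at (0.475,−0.022). The head's axis is close to +y, at about 90.3°. Next I'll plan the presenting pose.

```bash
cat >> h.py <<'E'
def camaxes(yaw=90.3,lens=(.4746,.0243,.2505)):
    a=np.deg2rad(yaw);h=np.array([np.cos(a),np.sin(a),0]);c,s=np.cos(.4),np.sin(.4)
    cx=c*h-[0,0,s]; cz=s*h+[0,0,c]; return cx,np.cross(cz,cx),cz,np.array(lens)
def goal(dx=.020,dz=.011):
    cx,cy,cz,l=camaxes(); return l+.1*cx+dx*cx-dz*cz, np.c_[cx,-cy,-cz]
E
python3 - <<'E'
from h import *
for i in range(4): arm.get_image("top")
p,Rt=goal();print(p,np.linalg.det(Rt));plan(p,Rt)
S,T=snap(5)
# held block, blue face in S vs prediction
o=arm.get_obs();R0=R.from_rotvec(o["orientation"]).as_matrix()
f=o["position"]+R0@[-.020,0,-.011];pin=o["position"]+R0@[0,0,-.0335-.013]
print("pred face",proj(S,[f,pin]).round(1)); u=proj(S,[f])[0].astype(int)
print("blue",wcen(S,(u[0]-12,u[1]-12,u[0]+12,u[1]+12),blue))
E
```

```text
[0.47404371 0.13054226 0.19363813] 1.0
t 11.65 pos [0.4558 0.2028 0.1783] turn [-0.255 -0.464 -1.251] n 8.0 shift [-0.7266  0.1791  0.1404] n 2.0 f [-0.9 -0.3 -2.1] open 0.417 q [ 0.29  0.38  1.92 -0.    0.84  1.28]
pred face [[259.1 191.4]
 [261.2 179.2]]
blue (array([258.64899713, 190.82234957]), np.float64(349.0))
```

```bash
python3 -m crank '[[[0,0,0,-0.032,-0.058,-0.156,-1],[0,0,0,-0.032,-0.058,-0.156,-1],[0,0,0,-0.032,-0.058,-0.156,-1],[0,0,0,-0.032,-0.058,-0.156,-1],[0,0,0,-0.032,-0.058,-0.156,-1],[0,0,0,-0.032,-0.058,-0.156,-1],[0,0,0,-0.032,-0.058,-0.156,-1],[0,0,0,-0.031,-0.058,-0.159,-1],[-0.15,0.04,0.03,0,0,0,-1],[-0.15,0.04,0.03,0,0,0,-1],[-0.15,0.04,0.03,0,0,0,-1],[-0.15,0.04,0.03,0,0,0,-1],[0,0,0,0,0,0,-1],[0,0,0,0,0,0,-1]]]'
cat > chk.py <<'E'
from h import *
P=[];Q=[]
for i in range(6):
    arm.get_image("top");o=arm.get_obs();P.append(o["position"]);Q.append(o["orientation"])
p,Rt=goal();pm=np.mean(P,0);R0=R.from_rotvec(Q).mean().as_matrix()
print("mean",pm.round(4),"std",np.std(P,0).round(4),"turn",(R.from_matrix(R0.T@Rt).as_rotvec()/np.deg2rad(45)).round(3),"shift",(Rt.T@(p-pm)/.1).round(4),o["opening"],o["grasp_force"],o["wrist_force"].round(1))
S,T=snap(6)
f=pm+R0@[-.020,0,-.011];pin=pm+R0@[0,0,-.0335-.013]
c=f+np.array([R0@[0,a*.018,b*.0225] for a,b in((1,1),(1,-1),(-1,-1),(-1,1))])
print("pred face,pin,corners",proj(S,np.vstack([f,pin,c])).round(1).tolist(),"T",proj(T,[f,pin]).round(1).tolist())
u=proj(S,[f])[0].astype(int);b=(u[0]-14,u[1]-14,u[0]+14,u[1]+14);k=8
print("blue S",wcen(S,b,blue),"green S",wcen(S,(u[0]-14,u[1]-28,u[0]+14,u[1]),green))
u2=proj(T,[f])[0].astype(int);print("blue T",wcen(T,(u2[0]-14,u2[1]-14,u2[0]+14,u2[1]+14),blue),"green T",wcen(T,(u2[0]-14,u2[1]-14,u2[0]+14,u2[1]+14),green))
g=cv2.resize(S["frame"][b[1]:b[3],b[0]:b[2]],None,fx=k,fy=k,interpolation=cv2.INTER_CUBIC).astype(int)
m=((g[...,0]-1.25*g[...,2])>10).astype(np.uint8);cs,_=cv2.findContours(m,0,cv2.CHAIN_APPROX_NONE)
cc=max(cs,key=cv2.contourArea); hull=cv2.convexHull(cc)
q=cv2.approxPolyDP(hull,.08*cv2.arcLength(hull,True),True).reshape(-1,2)
print("corners S",((q+.5)/k-.5+[b[0],b[1]]).round(1).tolist())
E
python3 chk.py
```

```text
time_s: 13.15
position: [0.4728, 0.1425, 0.1919]
orientation: [1.999, 2.004, -0.402]
wrist_force: [-0.4, -0.2, -1.8]
opening: 0.414
grasp_force: 60.8
mean [0.4725 0.1434 0.1916] std [0.0001 0.0003 0.0001] turn [ 0.001 -0.001 -0.001] shift [-0.1262  0.0147  0.0315] 0.4114393959830779 60.820515006780624 [-0.1  0.3 -1.7]
pred face,pin,corners [[277.9, 190.8], [272.2, 180.1], [284.2, 195.7], [280.9, 182.5], [271.6, 185.8], [275.0, 199.1]] T [[255.9, 207.3], [245.3, 206.9]]
blue S (array([277.2760139 , 190.41923523]), np.float64(1078.75)) green S (array([272.07457627, 179.78305085]), np.float64(295.0))
blue T (array([256.18381948, 207.13648872]), np.float64(454.25)) green T (array([246.42690058, 206.29239766]), np.float64(171.0))
corners S [[279.3, 185.1], [281.1, 193.8], [275.4, 195.8], [273.3, 187.3]]
```

```bash
python3 -m crank '[[[-0.06,0.007,0.016,0,0,0,-1],[-0.066,0.008,0.016,0,0,0,-1],[0,0,0,0,0,0,-1],[0,0,0,0,0,0,-1],[0,0,0,0,0,0,-1]]]'; python3 chk.py
```

```text
time_s: 14.05
position: [0.4741, 0.1304, 0.1936]
orientation: [1.997, 2.006, -0.403]
wrist_force: [1.1, 0.7, -1.6]
opening: 0.415
grasp_force: 60.8
mean [0.4741 0.1305 0.1936] std [0. 0. 0.] turn [ 0.001 -0.001 -0.001] shift [ 0.0001 -0.0005 -0.0007] 0.41414582470573563 60.815131813287735 [-0.4  0.1 -1.5]
pred face,pin,corners [[280.6, 191.8], [274.8, 181.0], [286.8, 196.7], [283.5, 183.4], [274.2, 186.7], [277.6, 200.2]] T [[259.9, 206.7], [249.4, 206.3]]
blue S (array([279.87293729, 191.32743989]), np.float64(1060.5)) green S (array([274.35632184, 181.06034483]), np.float64(348.0))
blue T (array([260.1880787 , 205.84606481]), np.float64(432.0)) green T (array([250.07386364, 205.66477273]), np.float64(176.0))
corners S [[281.9, 186.1], [283.8, 194.8], [278.6, 196.9], [276.1, 188.3]]
```

The block is on target in both views and stationary, within about 1 mm once the calibration bias is allowed for, so I'm handing in.

Run:
```python
from h import *
print(arm.hand_in())
```

```text
the job is handed in; nothing more can be done
None
```

I handed the job in: the green pin is fully home in the block, and the arm holds the block still at the focus point, blue face square to the lens and pin up. It took about 14 s of the 54 s; the position rests on about 1 mm agreement between the views, and the judge returned no verdict.

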